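# Switch off both roller drives and unload the bottle

## Task

Set the toggles of both drive pods to their upright centre off position, neither of them thrown through to its opposite direction. Only when both are off, lift the bottle off the roller mixer and lay it gently on its side along the two rails of the wooden cradle, midway along them, cap either way; the toggles stay off. Leave everything else on the counter as it is.

Things in the scene. Friction and masses are not known exactly. Their poses are not given: they have to be found in the camera images.
- pod_a: fixed cream drive pod with a blue band round its foot, 110 (x) x 80 (y) x 50 mm high; origin at the centre of its underside. Its toggle swings in the pod's x-z plane about an axis along the pod's y, 50 mm above the origin. A green dot on its top marks the pod's +x side, an orange dot the -x side, short black lines at either side the centre. Turned by up to 0.35 rad; the two pods may have changed places.
- drive_a (a joint): toggle of pod_a, rad: +0.42 forward (leaning to the pod's +x), 0 off (upright), -0.42 reverse (leaning to -x). Starts at +0.42 (leaning to the pod's +x, green dot). Spring detents hold it at the two ends and at the centre; a lever let go within about 0.18 of upright snaps to 0, one let go beyond about 0.24 snaps to that end. About 4 to 5 N at the knob moves it out of a detent.
- knob_a (a point): middle of the black round knob on the toggle of pod_a: 70 mm from the pivot along the lever; the knob is 22 mm in diameter and 30 mm long along the lever (its end is 85 mm from the pivot), on a 12 mm steel stem. Upright, this point is 120 mm above the counter.
- pod_b: fixed cream drive pod with a purple band round its foot, 110 (x) x 80 (y) x 50 mm high; origin at the centre of its underside. Its toggle swings in the pod's x-z plane about an axis along the pod's y, 50 mm above the origin. A green dot on its top marks the pod's +x side, an orange dot the -x side, short black lines at either side the centre. Turned by up to 0.35 rad; the two pods may have changed places.
- drive_b (a joint): toggle of pod_b, rad: +0.42 forward (leaning to the pod's +x), 0 off (upright), -0.42 reverse (leaning to -x). Starts at -0.42 (leaning to the pod's -x, orange dot). Spring detents hold it at the two ends and at the centre; a lever let go within about 0.18 of upright snaps to 0, one let go beyond about 0.24 snaps to that end. About 4 to 5 N at the knob moves it out of a detent.
- knob_b (a point): middle of the black round knob on the toggle of pod_b: 70 mm from the pivot along the lever; the knob is 22 mm in diameter and 30 mm long along the lever (its end is 85 mm from the pivot), on a 12 mm steel stem. Upright, this point is 120 mm above the counter.
- bottle: closed amber bottle with a black cap, lying on the mixer's rollers: body 56 mm in diameter and 120 mm long, 152 mm long over all, 0.22 to 0.45 kg. Origin on its axis at the middle of the 120 mm body; x runs along the axis towards the cap (cap end at x = +92 mm). It may roll about x, so y and z mean nothing.
- mixer: fixed bottle roller mixer, cream with a purple stripe, 216 (x) x 110 (y) x 68 mm high; origin at the centre of its underside. Two black rollers, 20 mm in diameter, run along its x, their axes at y = -20 and +20 mm, z = 52 mm; end cheeks, 68 mm high, bound the rollers at x = -94 and +94 mm. A bottle lying on the rollers has its axis at z = 84 mm. The rollers do not turn.
- cradle: fixed wooden bottle cradle, 200 (x) x 110 (y) x 40 mm high; origin at the centre of its underside. Two round rails, 20 mm in diameter and 180 mm long, run along its x, axes at y = -20 and +20 mm, z = 30 mm; no end stops. A bottle lying along the rails has its axis at z = 62 mm, above the origin. Mixer and cradle may have changed places.
- pillar_tall: cream pillar candle, 70 mm dia, 120 mm tall; loose bystander, leave it alone; its origin is at the centre of its underside.
- pillar_short: cream pillar candle, 70 mm dia, 75 mm tall; loose bystander, leave it alone; its origin is at the centre of its underside.
- pump: white pump-top lotion bottle, 72 mm dia, 175 mm tall; loose bystander, leave it alone; its origin is at the centre of its underside.
- jar: small amber jar with a metal cap, 56 mm dia, 60 mm tall; loose bystander, leave it alone; its origin is at the centre of its underside.
- bowl: white ceramic bowl, 110 mm across, 50 mm tall; loose bystander, leave it alone; its origin is at the centre of its underside.
- spatula: wooden spatula lying flat, 190 mm long; loose bystander, leave it alone.
- brush: brush lying flat, 170 mm long; loose bystander, leave it alone.
Things that resemble listed ones, but are neither listed nor needed, are in the scene too. Several things have the shape of the cradle; the one meant has the colours described above.

How it is judged (in metres and radians):
On the way, in this order (a step that is already met when the one before it is completed fails the run):
1. both toggles stand in their centre off detent (value of joint drive_a between -0.1 and 0.1 rad and value of joint drive_b between -0.1 and 0.1 rad), for 0.3 s.
2. the bottle is lifted clear of the rollers (z of bottle in the frame of mixer above 0.1143 m), for 0.1 s.
At the end, for the whole second after the job is handed in: Both toggles within 0.1 rad of upright; the bottle at rest lying on both rails of the cradle, its middle within 30 mm of the cradle's middle, within 8 mm of the line midway between the rails and 6 mm of its resting height, its axis within 0.12 rad of the rails (all of step 1 and horizontal distance between bottle and cradle below 0.03 m and y of bottle in the frame of cradle between -0.008 and 0.008 m and z of bottle in the frame of cradle between 0.0563 and 0.0683 m and angle between the x axis of bottle and the x axis of cradle, either way round below 0.12 rad and linear speed of bottle below 0.02 m/s); the robot touches nothing.
It fails at once if a toggle is thrown through to its opposite direction (value of joint drive_a below -0.27 rad or value of joint drive_b above 0.27 rad).
It fails at once if the bottle is moved more than 30 mm while a drive is not off (a toggle more than 0.2 rad from upright) (distance of bottle from where it was at the start of the episode above 0.03 m and not (value of joint drive_a between -0.2 and 0.2 rad and value of joint drive_b between -0.2 and 0.2 rad)).
It fails at once if the bottle is dropped from more than about 20 mm (it falls out of the gripper's hold at over 0.6 m/s) (contact force between the fingers and bottle below 0.5 N and linear speed of bottle above 0.6 m/s).
It fails at once if the bottle is pressed or knocked hard onto the cradle (over 90 N) (contact force between bottle and cradle above 90 N).
It fails at once if a bystander is moved more than 30 mm or tipped (distance of any of pillar_tall, pillar_short, pump, jar, bowl, spatula, brush from where it was at the start of the episode above 0.03 m or angle between any of pillar_tall, pillar_short, pump, jar, bowl's own z axis and vertical above 0.4 rad).
It also fails if it takes over 61 s, if anything falls off the work surface, if the arm or the gripper's body presses on something with over 40 N, if the wrist force passes 120 N, or if a joint passes its speed limit or range.

## Robot

A 6-joint arm with a two-finger parallel gripper is mounted at the origin on the work surface. World frame = base frame: x ahead of the robot, y to its left, z up, the work surface at z = 0. Lengths are in m, angles in degrees, forces in N, time in s.
With the tool pointing down it reaches from about 0.4 to 0.825 m from the base axis. Payload 7 kg.
Tool frame: the origin (TCP) lies at the very end of the fingers, on their centre line; the grasp point (between the pads) lies 19 mm behind it (grasp_offset is the x of the grasp point in the tool frame, in m); x points along the fingers, y is the direction in which the jaws open and shut, and the axes are right-handed (so a half turn about x gives the same grasp; the last joint's range is limited). The gripper opens to 88 mm and grips with 3 to 60 N. Pads are 19 mm wide; open, the fingers measure 130 mm over their backs; the gripper's body (78 mm by 193 mm) begins 47 mm behind the grasp point.
Start: joints at [-60.269, 20.546, 0.682, 0, -70.136, -16.507], TCP at [0.154, -0.657, 0.227] pointing down, gripper open.
Joint ranges: [-176.03, 176.03], [-82.01, 121.73], [-58.28, 71.71], [-173.87, 95.51], [-174.79, -0.11], [-173.66, 173.66]. Speed limits (degrees/s): [136.94, 136.94, 172.46, 180, 180, 180].

## Interface

Orientations are given as [roll, pitch, yaw] about the fixed x, y, z axes, in that order (R = Rz(yaw) Ry(pitch) Rx(roll)).
In Python, from plant import get_obs, snapshot, close_job, grasp_offset gives the robot as it stands.
- The arm moves only by the tool carry_out, never from a script. Its argument "series" is a list that holds one entry, the list of rows, each a list of 6 numbers: the shift along the tool's x, y, z in mm, then the turn, a rotation vector about the tool's x, y, z in degrees. A call has 1 to 10 rows; each row is the pose to reach, as a shift and turn from the pose commanded when the call began, along the tool's axes at that moment; what a row does not reach only later rows make up. A row lasts 1/8 s, in which the tool goes at most 62.5 mm and 10.7 degrees, less where a joint would pass 70% of its speed; a pose out of reach is approached as far as the arm can. A call with a gripper value outside its range is refused whole. "hand" is the gripper's target within -1 to 1 (shut at 1, half-way at 0, fully open at -1), set as the call begins (left out, the last holds). The fingers move at their own pace and stop on an object; the grip force is fixed at half the most. Time passes only in rows, so rows that repeat a pose let the fingers close. It gives the time, the measured TCP pose, the force and the opening at its end, in the units of the state.
- get_obs(): the state, without advancing time (a new reading comes with each control period).
- snapshot(name): name is "scene" or "top" or "wrist"; returns a dict with "color" (384x512x3 uint8, red, green, blue), "fx", "fy", "cx", "cy" (pixels), "eye" and "attitude" of the camera in the world. Camera axes: x right, y down, z forward; pixel columns grow to the right and rows downward; lengths in m; the calibration is good to about 2 mm. A picture is of the moment at which its call begins. There is no depth.
- close_job(): hands the job in, once; it reports no verdict.
The state is a dict: "clock": time; "joint_pos": joint angles; "qvel": joint speeds; "tau": joint torques, N m; "tool_pos": TCP position; "orientation": TCP orientation; "force": force on the tool from outside, world axes, zero at the start; "moment": the same for the moment, N m; "opening": finger opening in m.
Only numpy, scipy, OpenCV 4.12 (cv2) and the standard library are available. Lean on these libraries where they do the work, as an engineer would, in place of code of your own. Each camera call takes 0.05 s, during which the arm holds its last target.

## Working session

There is one attempt and no reset: what is moved stays moved. The work goes in short steps, Python scripts to look and compute and a tool call to move; the robot and the scene stay as the last step left them, time stands still between calls to the robot, and variables do not carry over. Pictures are saved under pics/ and viewed, and the job is handed in when it is done.

Besides the shell and the picture viewer there is one more tool, called after "Call:" as name(argument=value, ...) on one line, values as JSON. carry_out: Moves the arm, as the interface text tells. Its arguments: {"type":"object","properties":{"series":{"type":"array","items":{"type":"array","items":{"type":"array","items":{"type":"number"}}}},"hand":{"type":"number"}},"required":["series"]}

```bash
ls; mkdir -p pics; python3 - <<'E'
from plant import *
import cv2
print(get_obs(), grasp_offset)
for n in ["scene","top","wrist"]:
    s=snapshot(n); cv2.imwrite(f"pics/{n}0.png",s["color"][:,:,::-1]); print(n,{k:v for k,v in s.items() if k!="color"})
E
```

```text
pics
{'clock': 0.0, 'joint_pos': array([-6.02683831e+01,  2.05907788e+01,  6.33760663e-01, -2.11477246e-02,
       -7.01359859e+01, -1.65053994e+01]), 'qvel': array([-0.03611394,  0.06538358,  0.02445944, -0.07125088, -0.04683074,
        0.03677178]), 'tau': array([ 7.72927215e-04, -5.82726574e+01,  2.93059230e+01,  6.99738085e+00,
        6.92600326e-03, -1.44515402e-04]), 'tool_pos': array([ 0.15428587, -0.65662276,  0.22562677]), 'orientation': array([ 94.44122203,  89.90489423, 107.66023766]), 'force': array([-0.83792643,  0.10073325,  0.89011074]), 'moment': array([ 0.01452078, -0.00853679, -0.00504145]), 'opening': 0.08767993403637313} -0.0188
scene {'fx': 408.9694777880704, 'fy': 408.9694777880704, 'cx': 250.6800125118209, 'cy': 188.35001884108073, 'eye': array([ 1.26314518, -0.0966662 ,  1.10901183]), 'attitude': array([-141.37770819,   -0.21657345,   81.84405382])}
top {'fx': 351.8129377014136, 'fy': 351.8129377014136, 'cx': 256.00355125609207, 'cy': 190.89407694414413, 'eye': array([0.36974346, 0.02476748, 1.09951027]), 'attitude': array([-173.92712822,    0.39287648,  -89.72592688])}
wrist {'fx': 327.439836745764, 'fy': 327.439836745764, 'cx': 259.9093460926246, 'cy': 192.7466824371206, 'eye': array([ 0.07541433, -0.67531482,  0.38284562]), 'attitude': array([ 1.62652184e+02, -4.26601572e-02,  1.03187181e+02])}
```

View pics/scene0.png

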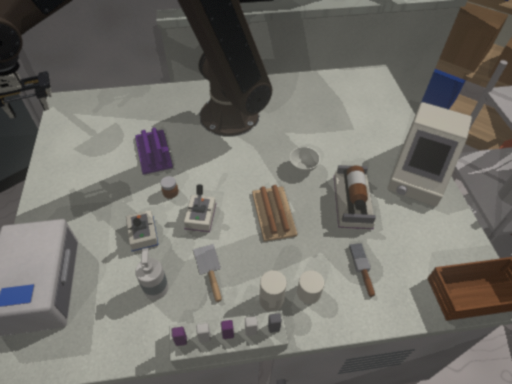

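View pics/top0.png

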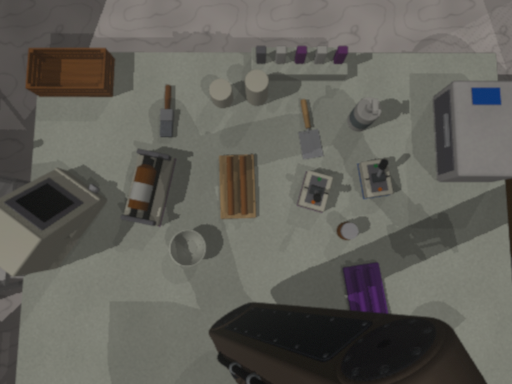

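View pics/wrist0.png

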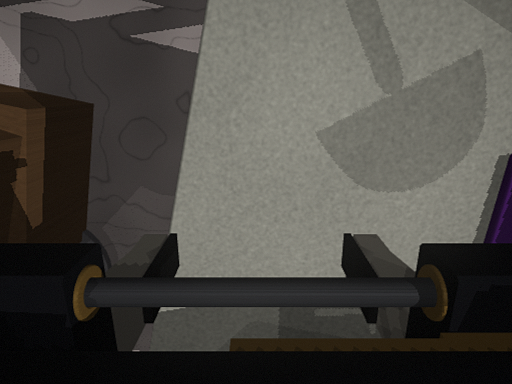

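The overview shows the pods at top-view (315,190) and (376,178), the wooden cradle at (238,187), the mixer with the bottle at (150,186), and a purple cradle as a decoy at (365,288). I'll zoom in on these.

```bash
cat > h.py <<'E'
import numpy as np, cv2
from scipy.spatial.transform import Rotation as R
def cam(s):
    return np.array([s["fx"],s["fy"],s["cx"],s["cy"]]),np.array(s["eye"]),R.from_euler("xyz",s["attitude"],degrees=True).as_matrix()
def ray(c,u,v):
    k,e,M=c; d=M@np.array([(u-k[2])/k[0],(v-k[3])/k[1],1.]); return e,d/np.linalg.norm(d)
def onz(c,u,v,z):
    e,d=ray(c,u,v); return e+d*(z-e[2])/d[2]
def proj(c,P):
    k,e,M=c; p=(np.atleast_2d(P)-e)@M; return np.c_[k[0]*p[:,0]/p[:,2]+k[2],k[1]*p[:,1]/p[:,2]+k[3]]
E
python3 - <<'E'
from plant import *
from h import *
import pickle
t=snapshot("top"); s=snapshot("scene"); pickle.dump((t,s),open("s0.pkl","wb"))
def crop(im,x0,y0,x1,y1,f,n): cv2.imwrite("pics/"+n,cv2.resize(im[y0:y1,x0:x1,::-1],None,fx=f,fy=f,interpolation=cv2.INTER_CUBIC))
crop(t["color"],290,145,400,245,7,"c1.png")
crop(t["color"],115,140,265,240,5,"c2.png")
crop(s["color"],110,170,230,260,6,"c3.png")
c=cam(t)
for u,v in [(315,190),(376,178),(238,187),(150,186)]: print(onz(c,u,v,.05))
E
```

```text
[ 0.48478    -0.14432764  0.05      ]
[ 0.52179089 -0.32787488  0.05      ]
[0.49291505 0.08664967 0.05      ]
[0.49489215 0.35172586 0.05      ]
```

View pics/c1.png

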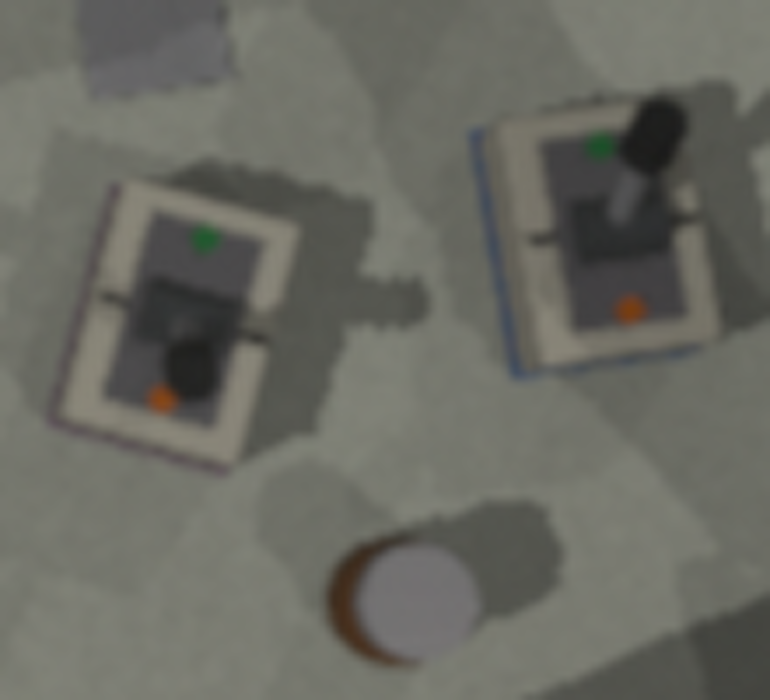

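View pics/c2.png

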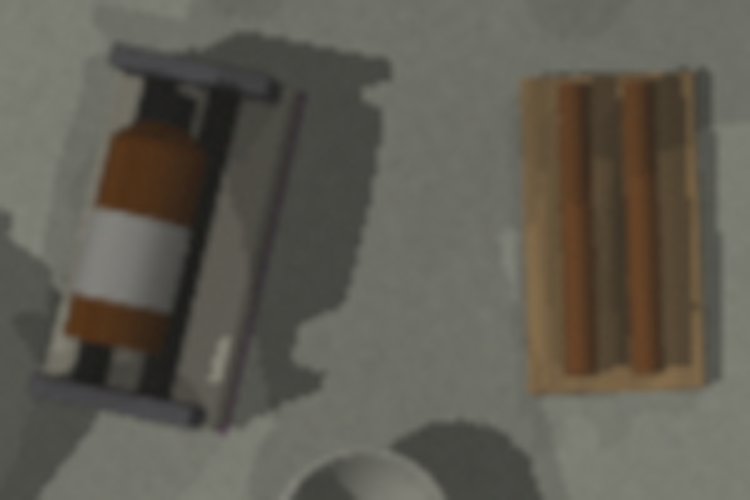

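View pics/c3.png

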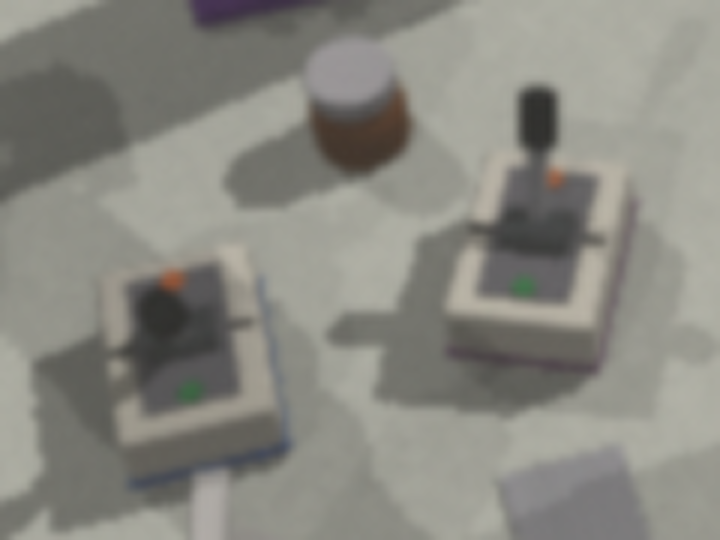

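Pod_a (blue) is the right one, with its lever leaning to green, i.e. away. Pod_b (purple) is the left one, with its lever leaning to orange, i.e. toward the robot. Next I'll measure the dots in both views, plus the rails and the mixer.

```bash
python3 - <<'E'
from h import *
import pickle
t,s=pickle.load(open("s0.pkl","rb"))
def blobs(im,lo,hi,box,mina=3,vm=60,sm=90):
    hsv=cv2.cvtColor(im,cv2.COLOR_RGB2HSV)
    m=((hsv[...,0]>=lo)&(hsv[...,0]<=hi)&(hsv[...,1]>sm)&(hsv[...,2]>vm)).astype(np.uint8)
    w=np.zeros_like(m);x0,y0,x1,y1=box;w[y0:y1,x0:x1]=1
    n,l,st,ce=cv2.connectedComponentsWithStats(m*w)
    return [(st[i,4],ce[i].round(2),st[i,:4]) for i in range(1,n) if st[i,4]>=mina]
for nm,im,box in (("top",t,(295,155,400,215)),("scene",s,(115,185,225,260))):
    c=cam(im)
    for col,lo,hi in(("g",50,80),("o",5,16)):
        for a,ce,_ in blobs(im["color"],lo,hi,box,vm=40): print(nm,col,a,ce,onz(c,*ce,.05).round(4))
# hand reads from crops
c=cam(t);f=lambda x,y,k,x0,y0:((x+.5)/k-.5+x0,(y+.5)/k-.5+y0)
for n,pts,z in (("b lines",[(112,297),(258,338)],.05),("a lines",[(543,238),(683,217)],.05),
 ("b corners",[(125,182),(298,228),(232,465),(62,415)],.05),("a corners",[(495,122),(680,95),(717,335),(540,368)],.05),("knob b",[(190,370)],.114),("knob a",[(656,133)],.114)):
    P=np.array([onz(c,*f(x,y,7,290,145),z) for x,y in pts]); print(n,P.round(4).tolist(),P.mean(0).round(4))
# rails
im=t["color"]
hsv=cv2.cvtColor(im,cv2.COLOR_RGB2HSV)
for u,v in [(232,190),(245,190),(222,190),(240,190)]: print(hsv[v,u])
E
```

```text
top g 9 [375.44 165.33] [ 0.5604 -0.3274  0.05  ]
top g 8 [318.88 178.88] [ 0.5185 -0.1564  0.05  ]
top o 15 [379.67 188.73] [ 0.4894 -0.3378  0.05  ]
top o 16 [313.  201.5] [ 0.4502 -0.1379  0.05  ]
scene o 24 [173.62 190.42] [ 0.3995 -0.2256  0.05  ]
scene o 3 [202.33 199.33] [ 0.4495 -0.1344  0.05  ]
scene o 10 [138.3 216.3] [ 0.4884 -0.3379  0.05  ]
b lines [[0.4937, -0.1162, 0.05], [0.4763, -0.1784, 0.05]] [ 0.485  -0.1473  0.05  ]
a lines [[0.52, -0.3013, 0.05], [0.5293, -0.3615, 0.05]] [ 0.5246 -0.3314  0.05  ]
b corners [[0.5436, -0.1223, 0.05], [0.5239, -0.1963, 0.05], [0.422, -0.1665, 0.05], [0.443, -0.0944, 0.05]] [ 0.4831 -0.1449  0.05  ]
a corners [[0.5704, -0.282, 0.05], [0.5825, -0.3621, 0.05], [0.4784, -0.3743, 0.05], [0.4639, -0.2984, 0.05]] [ 0.5238 -0.3292  0.05  ]
knob b [[0.4568, -0.1386, 0.114]] [ 0.4568 -0.1386  0.114 ]
knob a [[0.5539, -0.3283, 0.114]] [ 0.5539 -0.3283  0.114 ]
[ 13 133  71]
[ 13 133  73]
[ 17 106 120]
[ 14 126  79]
```

```bash
cat >> h.py <<'E'
def Rdown(yaw):  # tool x down, tool y (jaw) at heading yaw deg
    a=np.radians(yaw); y=np.array([np.cos(a),np.sin(a),0]); x=np.array([0,0,-1.]); return np.c_[x,y,np.cross(x,y)]
def state():
    from plant import get_obs
    o=get_obs(); return o,np.array(o["tool_pos"]),R.from_euler("xyz",o["orientation"],degrees=True).as_matrix()
def plan(p,yaw,base=None):
    o,P,M=state()
    best=None
    for k in (0,180):
        T=Rdown(yaw+k); rv=R.from_matrix(M.T@T).as_rotvec(degrees=True)
        if best is None or np.linalg.norm(rv)<np.linalg.norm(best): best=rv
    return (M.T@(np.array(p)-P)*1000).round(1),best.round(2)
def podp(o,yaw,dx,dy=0):
    a=np.radians(yaw); return np.array(o[:2])+dx*np.array([np.cos(a),np.sin(a)])+dy*np.array([-np.sin(a),np.cos(a)])
A=((.5245,-.3315),8.5); B=((.4845,-.1465),-15.4)
E
python3 - <<'E'
from h import *
o,P,M=state(); print(M.round(3), np.degrees(np.arctan2(M[1,1],M[0,1])))
print(podp(*A,.008), plan([*podp(*A,.008),.227],8.5))
import pickle
t,s=pickle.load(open("s0.pkl","rb"))
cv2.imwrite("pics/c4.png",cv2.resize(s["color"][140:245,245:395,::-1],None,fx=5,fy=5,interpolation=cv2.INTER_CUBIC))
E
```

```text
[[-0.    -0.229  0.973]
 [ 0.001  0.973  0.229]
 [-1.     0.001 -0.   ]] 103.2231911926493
[ 0.53241213 -0.33031752] (array([ -0.7, 231.4, 442.7]), array([-8.528e+01,  3.000e-02, -4.000e-02]))
```

View pics/c4.png

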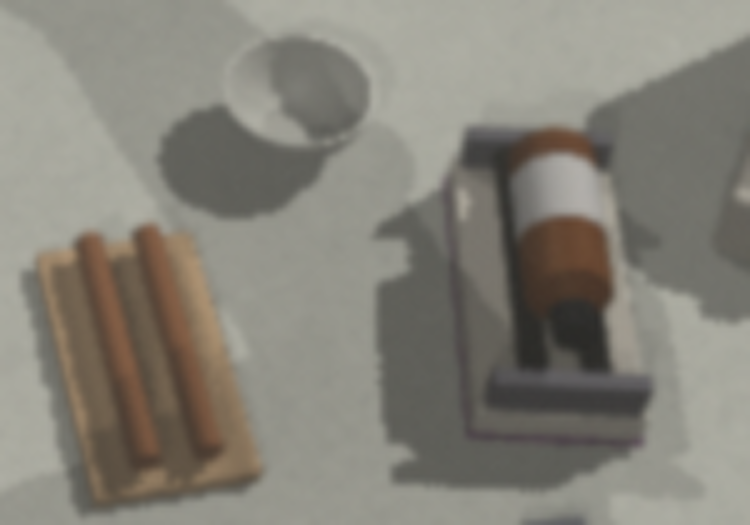

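Call:
carry_out(series=[[[0,231,443,-85.3,0,0],[0,231,443,-85.3,0,0],[0,231,443,-85.3,0,0],[0,231,443,-85.3,0,0],[0,231,443,-85.3,0,0],[0,231,443,-85.3,0,0],[0,231,443,-85.3,0,0],[0,231,443,-85.3,0,0],[0,231,443,-85.3,0,0],[0,231,443,-85.3,0,0]]], hand=-1)

```text
clock: 1.5
tool_pos: [0.5328, -0.3305, 0.2262]
orientation: [65.7, 90.0, 164.2]
force: [-0.1, 0.3, 0.1]
opening: 0.0876
```

Call:
carry_out(series=[[[0,0,0,0,0,0],[0,0,0,0,0,0]]])

```text
clock: 1.75
tool_pos: [0.532, -0.3318, 0.2268]
orientation: [-123.5, 90.0, -25.1]
force: [-0.2, 0.8, 0.6]
opening: 0.0877
```

```bash
python3 - <<'E'
from h import *
from plant import snapshot
o,P,M=state(); print(o["clock"],P,o["joint_pos"].round(1),o["force"]); print(plan([*podp(*A,.008),.227],8.5))
for n in ("wrist","top"):
    s=snapshot(n); cv2.imwrite(f"pics/{n}1.png",s["color"][:,:,::-1])
E
```

```text
1.75 [ 0.53203774 -0.33175238  0.2267794 ] [-14.1  16.1  -5.7   0.  -68.2  22.5] [-0.18906157  0.75690732  0.55601003]
(array([-0.2, -0.6,  1.4]), array([-0.08, -0.01,  0.01]))
```

View pics/wrist1.png

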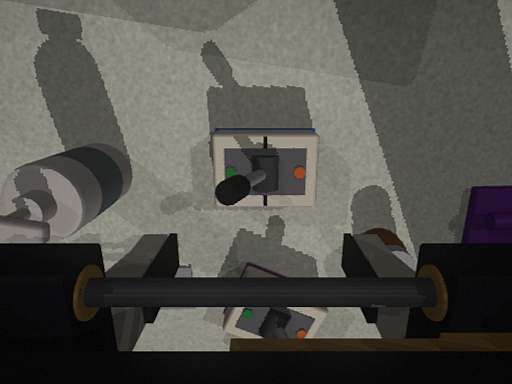

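```bash
python3 - <<'E'
from h import *
from plant import snapshot
import pickle
t,s=pickle.load(open("s0.pkl","rb"))
w=snapshot("wrist"); c=cam(w); 
for p in [(230.5,172),(300,172.5),(265.5,143),(265.5,200)]: print(onz(c,*p,.05).round(4))
print("b",[onz(c,*p,.05).round(4) for p in [(248,314),(301,334)]])
c=cam(t)
for p,z in [((365,117),.13),((376,103),.17),((366,122),.1)]: print("pump",onz(c,*p,z).round(3))
cv2.imwrite("pics/c5.png",cv2.resize(t["color"][80:140,330:400,::-1],None,fx=9,fy=9,interpolation=cv2.INTER_CUBIC))
E
```

```text
[ 0.5626 -0.3266  0.05  ]
[ 0.4905 -0.3367  0.05  ]
[ 0.531 -0.362  0.05 ]
[ 0.5217 -0.3014  0.05  ]
b [array([ 0.5206, -0.1546,  0.05  ]), array([ 0.4519, -0.1351,  0.05  ])]
pump [ 0.684 -0.275  0.13 ]
pump [ 0.711 -0.294  0.17 ]
pump [ 0.679 -0.287  0.1  ]
```

View pics/c5.png

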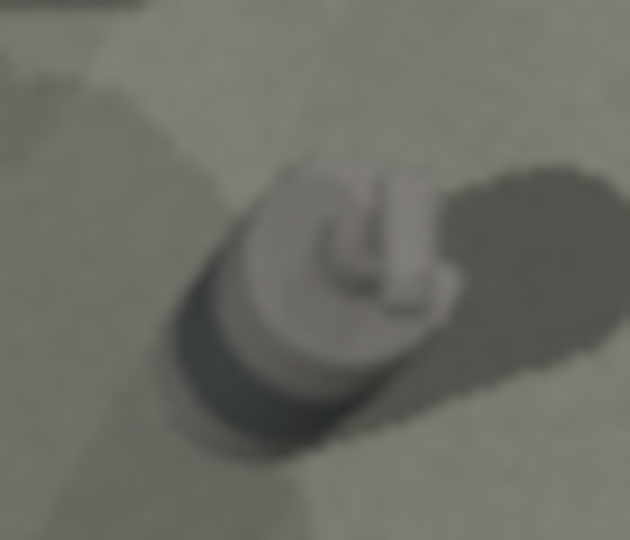

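Call:
carry_out(series=[[[40,0,1,0,0,0],[80,0,1,0,0,0],[105,0,1,0,0,0],[119,0,1,0,0,0],[119,0,1,0,0,0],[119,0,1,0,0,0]]])

```text
clock: 2.65
tool_pos: [0.5334, -0.3303, 0.1088]
orientation: [-124.1, 89.9, -25.6]
force: [-0.7, 0.2, 0.4]
opening: 0.0877
```

```bash
python3 - <<'E'
from h import *
from plant import snapshot
o,P,M=state(); print(o["clock"],P,o["force"])
ims=[]
for n in ("wrist","scene"):
    s=snapshot(n); ims.append(s["color"][:,:,::-1])
cv2.imwrite("pics/w2.png",ims[0]); cv2.imwrite("pics/s2.png",cv2.resize(ims[1][170:290,90:250],None,fx=4,fy=4,interpolation=cv2.INTER_CUBIC))
E
```

```text
2.65 [ 0.53337442 -0.33027366  0.10879755] [-0.70558397  0.16018691  0.42889269]
```

View pics/w2.png

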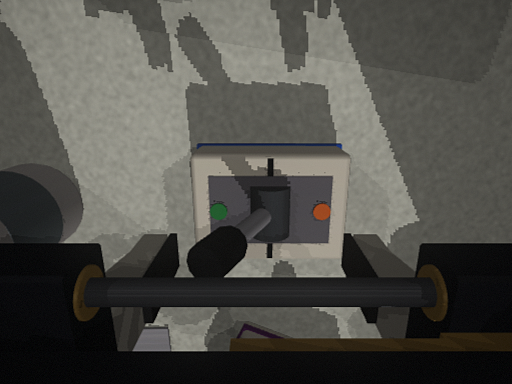

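View pics/s2.png

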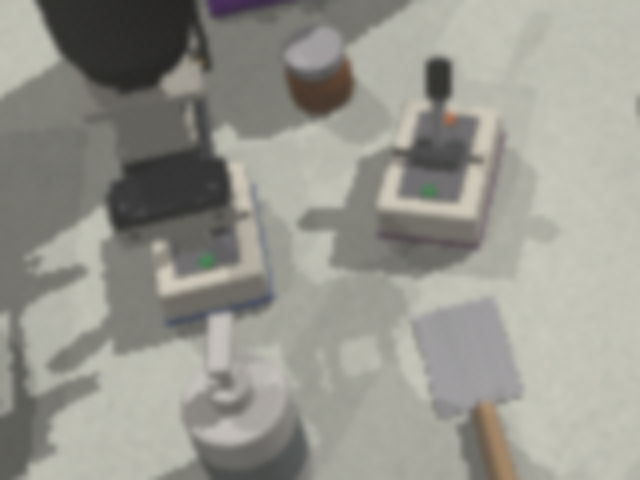

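Call:
carry_out(series=[[[0,0,0,0,0,0],[0,0,0,0,0,0],[0,0,0,0,0,0],[0,0,0,0,0,0],[0,0,0,0,0,0],[0,0,0,0,0,0],[0,0,0,0,0,0],[0,0,0,0,0,0]]], hand=0.35)

```text
clock: 3.75
tool_pos: [0.5312, -0.3297, 0.1069]
orientation: [65.5, 89.8, 164.0]
force: [-1.1, 1.0, 1.1]
opening: 0.0288
```

```bash
python3 - <<'E'
from h import *
from plant import snapshot
o,P,M=state(); print(o["clock"],P,o["force"],o["opening"]); print(plan([*podp((.5255,-.3318),8.5,0),.1088],8.5))
s=snapshot("wrist"); cv2.imwrite("pics/w3.png",s["color"][:,:,::-1])
E
```

```text
3.75 [ 0.53121976 -0.32972733  0.10691609] [-1.05441461  1.02860077  1.06073071] 0.028836221079574356
(array([-1.9,  6. , -1.2]), array([-0.  ,  0.07, -0.14]))
```

View pics/w3.png

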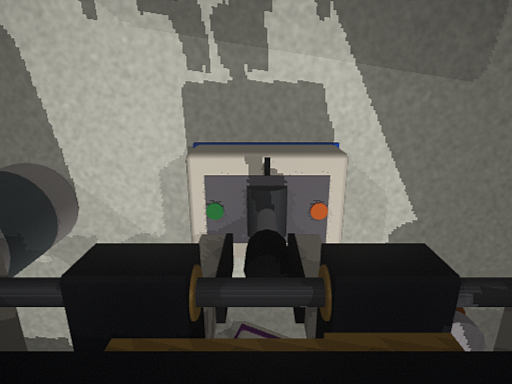

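The knob is between the fingers at (265,255), in line with the centre line, so lever A is upright. I'll centre on it, open and lift.

Call:
carry_out(series=[[[0,3,0,0,0,0],[0,6,0,0,0,0],[0,6,0,0,0,0],[0,6,0,0,0,0]]])

```text
clock: 4.3
tool_pos: [0.5268, -0.3309, 0.1077]
orientation: [-120.7, 90.0, -22.2]
force: [0.4, 0.3, 0.6]
opening: 0.0285
```

Call:
carry_out(series=[[[0,0,0,0,0,0],[0,0,0,0,0,0],[0,0,0,0,0,0],[0,0,0,0,0,0],[-40,0,0,0,0,0],[-90,0,0,0,0,0],[-110,0,0,0,0,0],[-110,0,0,0,0,0]]], hand=-1)

```text
clock: 5.3
tool_pos: [0.5277, -0.3311, 0.2198]
orientation: [-116.6, 89.8, -18.1]
force: [-0.1, 0.3, -0.1]
opening: 0.0875
```

```bash
python3 - <<'E'
from h import *
from plant import snapshot
o,P,M=state(); print(o["clock"],P,o["force"],o["opening"]); print(podp(*B,-.0065),plan([*podp(*B,-.0065),.2168],-15.3))
s=snapshot("wrist"); cv2.imwrite("pics/w4.png",s["color"][:,:,::-1])
E
```

```text
5.3 [ 0.52765118 -0.33112131  0.21975487] [-0.11473852  0.32950709 -0.10157334] 0.08747875031149392
[ 0.47823338 -0.14477389] (array([  2.5,  21.2, 191.6]), array([23.83, -0.06,  0.22]))
```

View pics/w4.png

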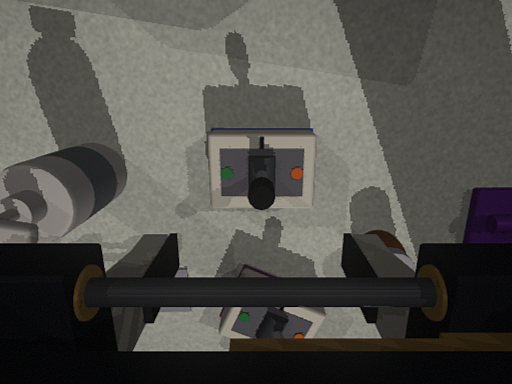

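Toggle A is upright at (262,190). On to B.

Call:
carry_out(series=[[[0,21,60,10,0,0],[0,21,120,20,0,0],[0,21,170,23.8,0,0],[0,21,192,23.8,0,0],[0,21,192,23.8,0,0],[0,21,192,23.8,0,0]]])

```text
clock: 6.1
tool_pos: [0.4773, -0.1443, 0.2169]
orientation: [110.2, 89.9, -175.1]
force: [-0.9, -0.1, 0.1]
opening: 0.0874
```

```bash
python3 - <<'E'
from h import *
from plant import snapshot
o,P,M=state(); print(o["clock"],P,o["force"],o["opening"]); print(podp(*B,-.0065),plan([*podp(*B,-.0065),.108],-15.3))
s=snapshot("wrist"); cv2.imwrite("pics/w5.png",s["color"][:,:,::-1])
E
```

```text
6.1 [ 0.47730519 -0.14427731  0.21689912] [-0.85504008 -0.10049364  0.1144549 ] 0.08735272254756492
[ 0.47823338 -0.14477389] (array([108.9,  -1.1,  -0.2]), array([ 0.04, -0.02, -0.06]))
```

View pics/w5.png

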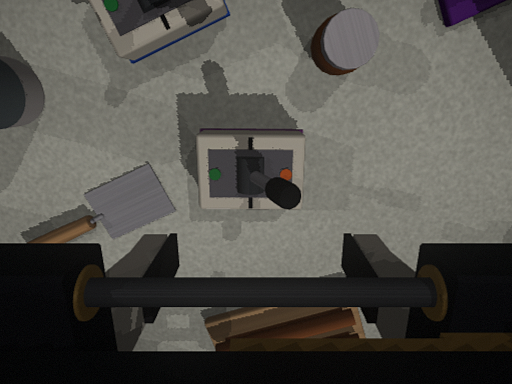

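Call:
carry_out(series=[[[40,-1,0,0,0,0],[80,-1,0,0,0,0],[100,-1,0,0,0,0],[109,-1,0,0,0,0],[109,-1,0,0,0,0],[109,-1,0,0,0,0]]])

```text
clock: 6.9
tool_pos: [0.4791, -0.1445, 0.1094]
orientation: [-79.2, 89.9, -4.5]
force: [0.5, -1.2, 0.2]
opening: 0.0875
```

Call:
carry_out(series=[[[0,0,0,0,0,0],[0,0,0,0,0,0],[0,0,0,0,0,0],[0,0,0,0,0,0],[0,0,0,0,0,0],[0,0,0,0,0,0],[0,0,0,0,0,0],[0,0,0,0,0,0]]], hand=0.35)

```text
clock: 7.9
tool_pos: [0.4799, -0.1443, 0.109]
orientation: [-80.1, 89.8, -5.4]
force: [4.0, -1.1, -1.6]
opening: 0.0287
```

```bash
python3 - <<'E'
from h import *
from plant import snapshot
o,P,M=state(); print(o["clock"],P,o["force"],o["opening"]); print(plan([*podp(*B,0),.1088],-15.3))
s=snapshot("wrist"); cv2.imwrite("pics/w6.png",s["color"][:,:,::-1])
E
```

```text
7.9 [ 0.47994826 -0.14432148  0.10896613] [ 4.02144796 -1.14163103 -1.59005907] 0.028697794150174406
(array([ 0.2, -5. , -0.9]), array([0.05, 0.03, 0.15]))
```

View pics/w6.png

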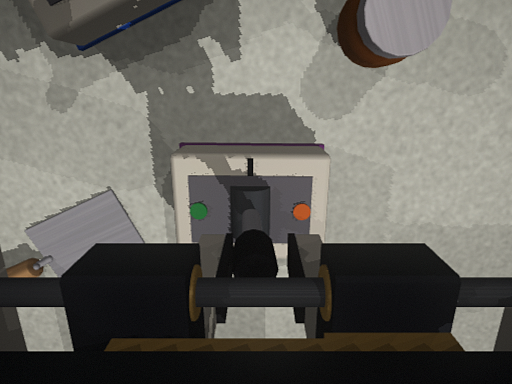

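Call:
carry_out(series=[[[0,-3,-1,0,0,0],[0,-6,-1,0,0,0],[0,-6,-1,0,0,0],[0,-6,-1,0,0,0]]])

```text
clock: 8.45
tool_pos: [0.4835, -0.1469, 0.1083]
orientation: [102.0, 90.0, 176.7]
force: [-0.5, 0.5, -0.6]
opening: 0.0281
```

Call:
carry_out(series=[[[0,0,0,0,0,0],[0,0,0,0,0,0],[0,0,0,0,0,0],[0,0,0,0,0,0],[-40,0,0,0,0,0],[-90,0,0,0,0,0],[-140,0,0,0,0,0],[-140,0,0,0,0,0]]], hand=-1)

```text
clock: 9.45
tool_pos: [0.4862, -0.147, 0.2528]
orientation: [-77.5, 89.5, -2.7]
force: [-0.2, 0.4, -1.3]
opening: 0.0874
```

```bash
python3 - <<'E'
from h import *
from plant import snapshot
o,P,M=state(); print(o["clock"],P,o["force"],o["opening"])
s=snapshot("wrist"); cv2.imwrite("pics/w7.png",s["color"][:,:,::-1])
E
```

```text
9.45 [ 0.48617586 -0.14703612  0.25284646] [-0.1812015   0.40271992 -1.27731465] 0.08739570328610793
```

View pics/w7.png

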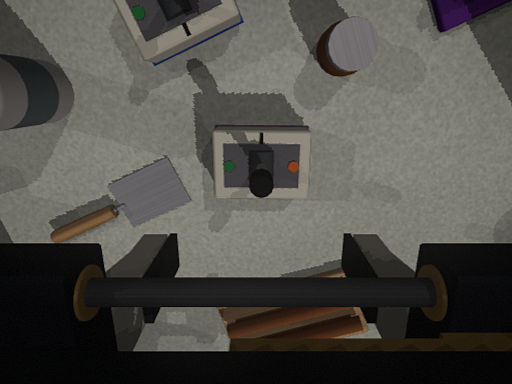

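Both toggles are upright. Next I'll measure the bottle, mixer and cradle.

```bash
python3 - <<'E'
from h import *
import pickle
t,s=pickle.load(open("s0.pkl","rb"))
def f(p,k,x0,y0): return ((p[0]+.5)/k-.5+x0,(p[1]+.5)/k-.5+y0)
def ang(a,b): d=b-a; return np.degrees(np.arctan2(d[1],d[0])).round(2)
def run(nm,c,k,x0,y0,d):
    print(nm)
    for n,(z,pts) in d.items():
        P=np.array([onz(c,*f(p,k,x0,y0),z) for p in pts]); print(n,P[:,:2].round(4).tolist(),"ang",ang(P[1],P[0]),"len",np.linalg.norm(P[0]-P[1]).round(4),"mid",P.mean(0)[:2].round(4))
run("top",cam(t),5,115,140,dict(r1=(.037,[(575,83),(580,373)]),r2=(.037,[(637,82),(648,372)]),board=(.01,[((522+693)/2,(77+70)/2),((705+533)/2,(385+392)/2)]),
 bot=(.084,[(158,138),(116,340)]),cheeks=(.068,[(193,68),(116,393)])))
run("scene",cam(s),5,245,140,dict(r1=(.037,[(148,460),(90,240)]),r2=(.037,[(208,448),(150,232)]),bot=(.084,[(566,300),(551,145)]),cheeks=(.068,[(570,382),(538,132)])))
# bottle mask by orange hue
for nm,im,box in(("top",t,(120,150,165,225)),("scene",s,(340,160,375,210))):
    hsv=cv2.cvtColor(im["color"],cv2.COLOR_RGB2HSV); m=((hsv[...,0]<18)&(hsv[...,1]>110)).astype(np.uint8)
    w=np.zeros_like(m);x0,y0,x1,y1=box;w[y0:y1,x0:x1]=1;m*=w
    ys,xs=np.nonzero(m); r=cv2.minAreaRect(np.c_[xs,ys].astype(np.float32)); b=cv2.boxPoints(r)
    c=cam(im); print(nm,r,onz(c,*r[0],.084).round(4)); 
    e=sorted([(np.linalg.norm(b[i]-b[(i+1)%4]),((b[i]+b[(i+1)%4])/2)) for i in range(4)],key=lambda q:q[0])[:2]
    P=[onz(c,*q[1],.084) for q in e]; print(np.round(P,4).tolist(),np.linalg.norm(P[0]-P[1]),ang(P[0],P[1]))
E
```

```text
top
r1 [[0.5896, 0.1142], [0.4117, 0.1089]] ang 1.7 len 0.1779 mid [0.5006 0.1116]
r2 [[0.5903, 0.0761], [0.4125, 0.0679]] ang 2.65 len 0.178 mid [0.5014 0.072 ]
board [[0.6013, 0.0961], [0.4033, 0.0868]] ang 2.67 len 0.1982 mid [0.5023 0.0914]
bot [[0.5463, 0.3543], [0.4277, 0.3742]] ang -9.52 len 0.1202 mid [0.487  0.3643]
cheeks [[0.5915, 0.3402], [0.3976, 0.3785]] ang -11.17 len 0.1977 mid [0.4945 0.3593]
scene
r1 [[0.5956, 0.0766], [0.4183, 0.069]] ang 2.47 len 0.1775 mid [0.5069 0.0728]
r2 [[0.5921, 0.1151], [0.4171, 0.1102]] ang 1.63 len 0.1751 mid [0.5046 0.1126]
bot [[0.5446, 0.3503], [0.4178, 0.3798]] ang -13.09 len 0.1302 mid [0.4812 0.3651]
cheeks [[0.5952, 0.3404], [0.3919, 0.382]] ang -11.55 len 0.2075 mid [0.4936 0.3612]
top ((142.26470947265625, 186.941162109375), (18.917781829833984, 45.8392333984375), 14.03624439239502) [0.488  0.3636 0.084 ]
[[0.5537, 0.3498, 0.084], [0.4232, 0.3772, 0.084]] 0.13337530878332912 168.16
scene ((359.0, 182.5), (31.0, 12.0), 90.0) [0.4779 0.3754 0.084 ]
[[0.4128, 0.3959, 0.084], [0.539, 0.356, 0.084]] 0.13238393448075184 -17.55
```

```bash
python3 - <<'E'
from h import *
import pickle
t,s=pickle.load(open("s0.pkl","rb"))
a=cv2.resize(t["color"][140:280,0:210,::-1],None,fx=3.6,fy=3.6,interpolation=cv2.INTER_CUBIC)
b=cv2.resize(s["color"][50:230,330:500,::-1],None,fx=3.3,fy=3.3,interpolation=cv2.INTER_CUBIC)
cv2.imwrite("pics/d1.png",a);cv2.imwrite("pics/d2.png",b)
E
```

```text
(no output)
```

View pics/d1.png

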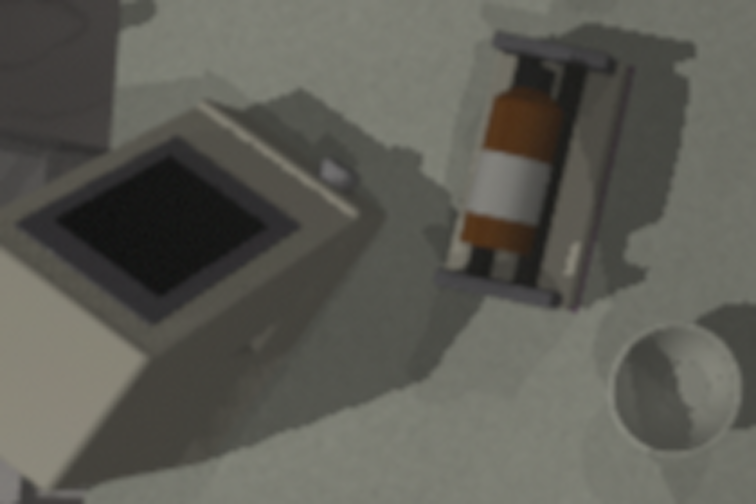

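View pics/d2.png

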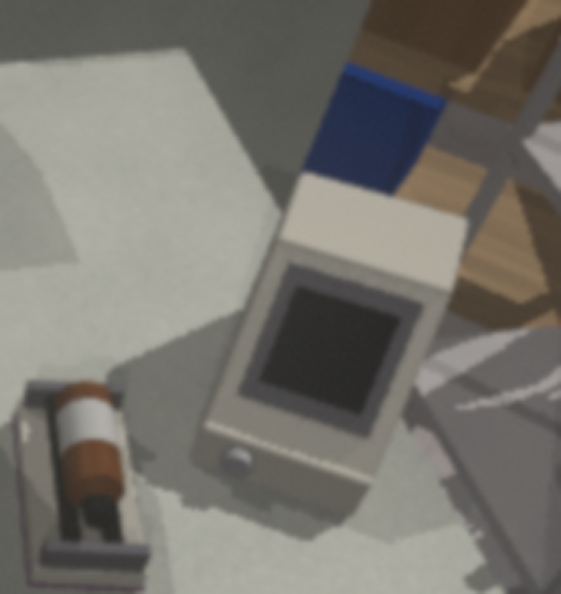

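```bash
python3 - <<'E'
from h import *
print(plan([.487,.3625,.25],78.6),plan([.48,.25,.25],78.6)); o,_,_=state();print(o["joint_pos"])
E
```

```text
(array([  0.5, 132. , 491.8]), array([86.13,  0.23,  0.11])) (array([  0.4, 109.2, 381.4]), array([86.13,  0.23,  0.11]))
[ 5.41253444e+00  3.46720997e+00 -1.81738632e+01 -1.37876834e-04
 -6.81300056e+01 -2.06855764e+01]
```

Call:
carry_out(series=[[[0,132,492,86,0.2,0],[0,132,492,86,0.2,0],[0,132,492,86,0.2,0],[0,132,492,86,0.2,0],[0,132,492,86,0.2,0],[0,132,492,86,0.2,0],[0,132,492,86,0.2,0],[0,132,492,86,0.2,0],[0,132,492,86,0.2,0],[0,132,492,86,0.2,0]]])

```text
clock: 10.75
tool_pos: [0.4853, 0.3653, 0.2456]
orientation: [-127.9, 89.6, -139.1]
force: [-0.8, 0.4, -0.9]
opening: 0.0876
```

Call:
carry_out(series=[[[0,0,0,0,0,0],[0,0,0,0,0,0]]])

```text
clock: 11.0
tool_pos: [0.4862, 0.3615, 0.2482]
orientation: [-133.9, 89.8, -145.2]
force: [-0.5, -0.5, -0.1]
opening: 0.0875
```

```bash
python3 - <<'E'
from h import *
from plant import snapshot
o,P,M=state(); print(o["clock"],P,o["joint_pos"].round(1)); print(plan([.487,.3625,.25],78.6))
s=snapshot("wrist"); cv2.imwrite("pics/w8.png",s["color"][:,:,::-1])
E
```

```text
11.0 [0.48619492 0.36146379 0.24820193] [ 5.500e+01  1.350e+01 -6.400e+00 -1.000e-01 -7.040e+01 -1.563e+02]
(array([-1.8,  1.2,  0.6]), array([ 0.1 , -0.16,  0.16]))
```

View pics/w8.png

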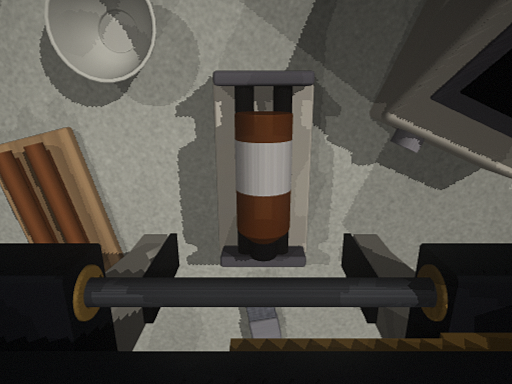

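```bash
python3 - <<'E'
from h import *
from plant import snapshot
s=snapshot("wrist"); c=cam(s)
print(s["eye"])
for n,p,z in [("label mid",(263.7,167),.084),("base top rim",(264,112),.112),("base axis",(264,112),.084),("cheek far",(264,78),.068),("cheek near",(263.5,255),.068),("shoulder",(263,238),.09),("capend",(263,260),.084)]:
    print(n,onz(c,*p,z).round(4))
o,P,M=state()
print("tcp pix",proj(c,[P[0],P[1],.084]))
for z in(.084,.062):print(proj(c,P+M@np.array([(P[2]-z),0,0])))
E
```

```text
[0.40727915 0.37794047 0.40584077]
label mid [0.4792 0.3662 0.084 ]
base top rim [0.4248 0.377  0.112 ]
base axis [0.4265 0.3769 0.084 ]
cheek far [0.3959 0.3831 0.068 ]
cheek near [0.584  0.3455 0.068 ]
shoulder [0.5528 0.3509 0.09  ]
capend [0.5815 0.3453 0.084 ]
tcp pix [[260.53908195 174.75298479]]
[[260.22526876 174.39264069]]
[[260.23907531 169.38034414]]
```

```bash
python3 - <<'E'
from h import *
print(plan([.485,.365,.07],78.7))
E
```

```text
(array([178.7,   3.4,  -1.7]), array([-0.03, -0.13,  0.11]))
```

Call:
carry_out(series=[[[40,3.5,-1.5,0,0,0],[90,3.5,-1.5,0,0,0],[130,3.5,-1.5,0,0,0],[155,3.5,-1.5,0,0,0],[170,3.5,-1.5,0,0,0],[178,3.5,-1.5,0,0,0],[178,3.5,-1.5,0,0,0],[178,3.5,-1.5,0,0,0]]])

```text
clock: 12.1
tool_pos: [0.4855, 0.3665, 0.0716]
orientation: [-154.7, 89.9, -166.0]
force: [0.4, 0.1, 0.5]
opening: 0.0878
```

```bash
python3 - <<'E'
from h import *
from plant import snapshot
o,P,M=state(); print(o["clock"],P,o["force"]); print(plan([.485,.365,.07],78.7))
s=snapshot("wrist"); cv2.imwrite("pics/w9.png",s["color"][:,:,::-1])
E
```

```text
12.1 [0.48546893 0.36648892 0.07162273] [0.37562855 0.06761011 0.52293662]
(array([ 1.6, -1.6, -0.2]), array([ 0.03, -0.08,  0.04]))
```

View pics/w9.png

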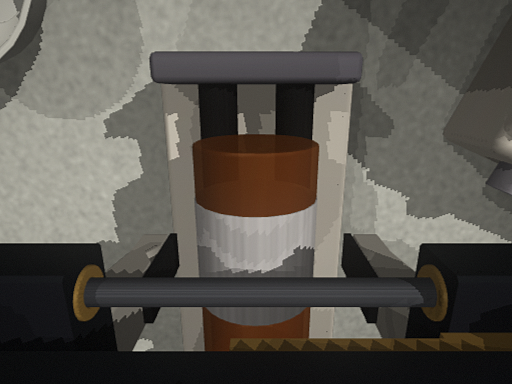

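The bottle is centred between the fingers, with its body edges at columns 194 and 318. I'll close the gripper, then lift a little.

Call:
carry_out(series=[[[0,0,0,0,0,0],[0,0,0,0,0,0],[0,0,0,0,0,0],[0,0,0,0,0,0],[0,0,0,0,0,0],[0,0,0,0,0,0],[0,0,0,0,0,0],[0,0,0,0,0,0]]], hand=1)

```text
clock: 13.15
tool_pos: [0.4847, 0.3647, 0.0706]
orientation: [-122.7, 89.7, -134.0]
force: [-1.1, -4.5, 4.8]
opening: 0.0553
```

```bash
python3 - <<'E'
from h import *
from plant import snapshot
o,P,M=state(); print(o["clock"],P,o["force"],o["opening"])
t=snapshot("top"); cv2.imwrite("pics/t9.png",t["color"][:,:,::-1])
cv2.imwrite("pics/t9c.png",cv2.resize(t["color"][145:245,290:400,::-1],None,fx=6,fy=6,interpolation=cv2.INTER_CUBIC))
E
```

```text
13.15 [0.48466049 0.36465877 0.07055403] [-1.05764687 -4.53719442  4.80930088] 0.055251170959299954
```

View pics/t9c.png

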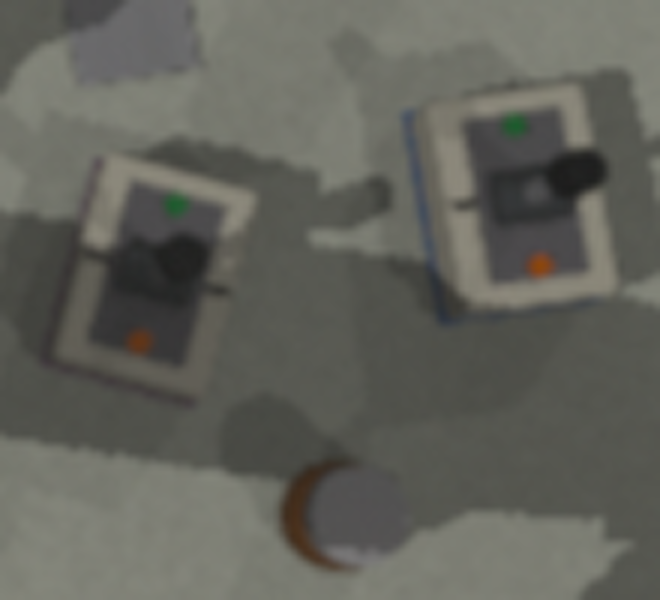

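The top view shows both levers upright, with the knobs at (180,255) and (575,172). The bottle is gripped at a 55 mm opening, so I'll lift.

Call:
carry_out(series=[[[-15,0,0,0,0,0],[-45,0,0,0,0,0],[-80,0,0,0,0,0],[-110,0,0,0,0,0],[-125,0,0,0,0,0],[-125,0,0,0,0,0],[-125,0,0,0,0,0]]])

```text
clock: 14.08
tool_pos: [0.4847, 0.3658, 0.1941]
orientation: [-134.8, 89.7, -146.0]
force: [-0.5, -0.8, -4.0]
opening: 0.0556
```

```bash
python3 - <<'E'
from h import *
from plant import snapshot
o,P,M=state(); print(o["clock"],P,o["force"],o["opening"])
a=snapshot("wrist"); b=snapshot("scene")
cv2.imwrite("pics/w10.png",np.hstack([cv2.resize(a["color"],(400,300)),cv2.resize(b["color"][100:280,220:460],(400,300),interpolation=cv2.INTER_CUBIC)])[:,:,::-1])
E
```

```text
14.075 [0.4846767  0.36575596 0.19410328] [-0.50376681 -0.75852054 -3.95846212] 0.05564519915369339
```

View pics/w10.png

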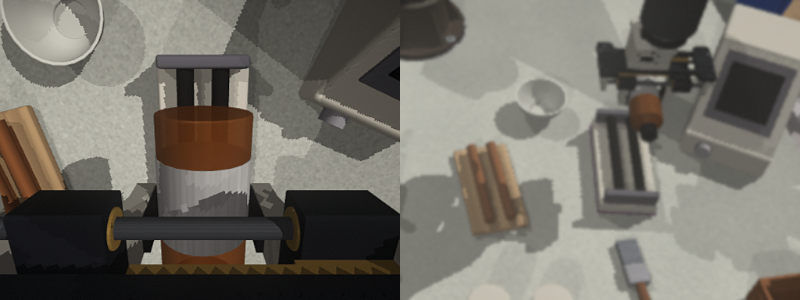

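```bash
python3 - <<'E'
from h import *
print(plan([.503,.092,.194],92.2))
E
```

```text
(array([   0.9, -264.9,   71.4]), array([-13.48,  -0.23,   0.22]))
```

Call:
carry_out(series=[[[0,-30,8,-2,0,0],[0,-70,19,-4,0,0],[0,-115,31,-7,0,0],[0,-160,43,-9,0,0],[0,-205,55,-12,0,0],[0,-240,65,-13.5,0,0],[0,-258,70,-13.5,0,0],[0,-265,71.5,-13.5,0,0],[0,-265,71.5,-13.5,0,0],[0,-265,71.5,-13.5,0,0]]])

```text
clock: 15.42
tool_pos: [0.5037, 0.0931, 0.1958]
orientation: [-151.9, 89.8, -149.7]
force: [-0.0, 0.5, -3.7]
opening: 0.0557
```

```bash
python3 - <<'E'
from h import *
from plant import snapshot
o,P,M=state(); print(o["clock"],P,o["force"],o["opening"],plan([.503,.092,.194],92.2))
a=snapshot("wrist"); b=snapshot("scene"); t=snapshot("top")
import pickle; pickle.dump(a,open("w11.pkl","wb"))
cv2.imwrite("pics/w11.png",a["color"][:,:,::-1])
cv2.imwrite("pics/s11.png",np.hstack([cv2.resize(t["color"][120:240,160:320],(400,300),interpolation=cv2.INTER_CUBIC),cv2.resize(b["color"][150:270,200:360],(400,300),interpolation=cv2.INTER_CUBIC)])[:,:,::-1])
E
```

```text
15.425 [0.50373367 0.09311578 0.19582401] [-0.01332194  0.47340097 -3.66062151] 0.05571358672575181 (array([ 1.8, -1.1, -0.8]), array([ 0.06, -0.16,  0.09]))
```

View pics/w11.png

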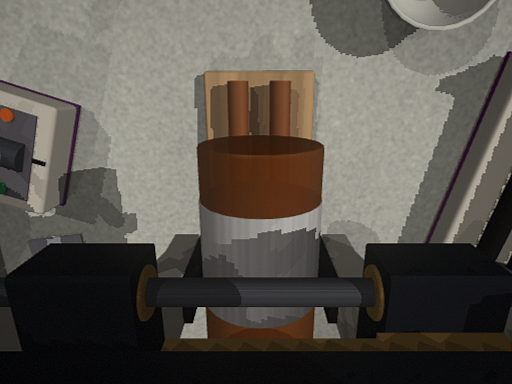

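View pics/s11.png

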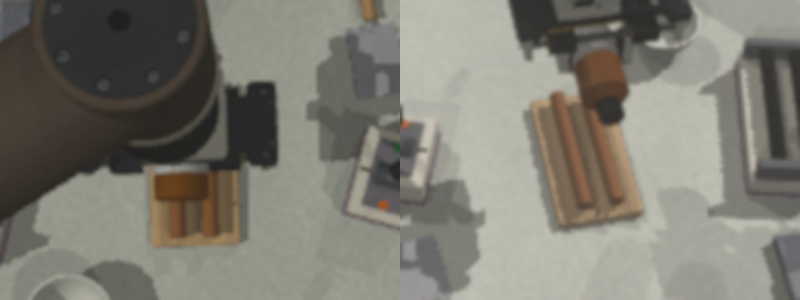

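```bash
python3 - <<'E'
from h import *
import pickle
a=pickle.load(open("w11.pkl","rb")); c=cam(a)
im=a["color"]; hsv=cv2.cvtColor(im,cv2.COLOR_RGB2HSV)
g=im.astype(int).sum(2)
for v in (86,95,105,115,125): print(v,"".join(str(min(9,x//40)) for x in g[v,200:322]))
o,P,M=state()
for p in [(259.5,81),(259.5,135),(259.8,72)]: 
    q=onz(c,*p,.037); l=M.T@(q-P); print(q.round(4),(l*1000).round(1))
E
```

```text
86 77765799999976666555555556532334444555556665554468999975656665445555542233344455555566655458888888888889999999999999999999
95 77776689997555555555555566642334444555556665555457534443434555555555542233344445555666655457777777678888899999999899999999
105 76676579997555555555555566653233444455555666554457533343434545555555542223334445555665655467777776788888999999999889999999
115 77677568997555555555555556653233444455555666555454333333334555455555542233334445555556555467777767888889999999998999999999
125 67777557997555555555555556664233344445555655555454333333333454554555532233344445555666554467776767888899999999999999999999
[0.4141 0.0889 0.037 ] [159.1  -0.3 -89.2]
[0.4631 0.0908 0.037 ] [159.   -0.4 -40.2]
[0.4064 0.0889 0.037 ] [ 1.592e+02 -1.000e-01 -9.690e+01]
```

Call:
carry_out(series=[[[30,-1,1,0,0,0],[70,-1,1,0,0,0],[105,-1,1,0,0,0],[125,-1,1,0,0,0],[135,-1,1,0,0,0],[139,-1,1,0,0,0],[141,-1,1,0,0,0],[141,-1,1,0,0,0]]])

```text
clock: 16.58
tool_pos: [0.5047, 0.0914, 0.0556]
orientation: [-148.0, 89.9, -145.7]
force: [-0.8, 0.9, -4.3]
opening: 0.0551
```

```bash
python3 - <<'E'
from h import *
from plant import snapshot
o,P,M=state(); print(o["clock"],P,o["force"],o["opening"],plan([.503,.092,.0486],92.2))
a=snapshot("wrist"); b=snapshot("scene")
cv2.imwrite("pics/s12.png",np.hstack([cv2.resize(a["color"],(400,300)),cv2.resize(b["color"][150:270,200:360],(400,300),interpolation=cv2.INTER_CUBIC)])[:,:,::-1])
E
```

```text
16.575 [0.50471295 0.09139125 0.05557513] [-0.84140812  0.88913979 -4.33572542] 0.05513854657401652 (array([ 7. ,  0.7, -1.7]), array([ 0.03, -0.1 ,  0.06]))
```

View pics/s12.png

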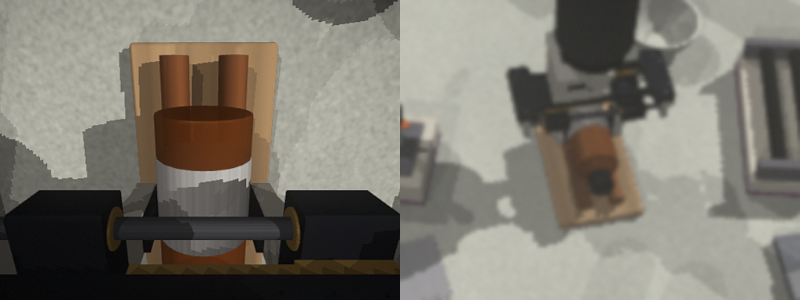

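Aligned with the rails and not yet in contact. I'll lower the last few millimetres slowly.

Call:
carry_out(series=[[[1,0,0,0,0,0],[2,0,0,0,0,0],[3,0,0,0,0,0],[4,0,0,0,0,0],[5,0,0,0,0,0],[5,0,0,0,0,0]]])

```text
clock: 17.42
tool_pos: [0.5042, 0.0911, 0.0498]
orientation: [-150.7, 89.8, -148.5]
force: [0.2, -0.6, -3.6]
opening: 0.0554
```

Call:
carry_out(series=[[[0.5,0,0,0,0,0],[1,0,0,0,0,0],[1,0,0,0,0,0]]])

```text
clock: 17.8
tool_pos: [0.5043, 0.0912, 0.049]
orientation: [-150.2, 89.8, -148.0]
force: [-0.1, -0.5, -2.8]
opening: 0.0555
```

Call:
carry_out(series=[[[0.5,0,0,0,0,0],[1,0,0,0,0,0],[1.5,0,0,0,0,0],[1.5,0,0,0,0,0]]])

```text
clock: 18.3
tool_pos: [0.5048, 0.0917, 0.0486]
orientation: [-145.2, 89.9, -142.9]
force: [-5.3, 2.2, 9.6]
opening: 0.055
```

Call:
carry_out(series=[[[0,0,0,0,0,0],[0,0,0,0,0,0],[0,0,0,0,0,0],[0,0,0,0,0,0],[0,0,0,0,0,0],[0,0,0,0,0,0]]], hand=-1)

```text
clock: 19.05
tool_pos: [0.5043, 0.0911, 0.0474]
orientation: [-150.4, 89.8, -148.2]
force: [-1.4, -1.1, -0.6]
opening: 0.0876
```

```bash
python3 - <<'E'
from h import *
from plant import snapshot
o,P,M=state(); print(o["clock"],P,o["force"],o["opening"])
a=snapshot("wrist"); cv2.imwrite("pics/w13.png",a["color"][:,:,::-1])
E
```

```text
19.05 [0.50428622 0.09110376 0.04741218] [-1.39196614 -1.108516   -0.5752205 ] 0.08758352447418434
```

View pics/w13.png

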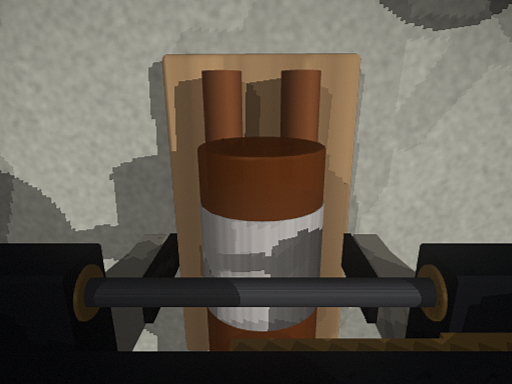

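The bottle rests symmetrically on the rails and both fingers are clear of it. I'll go up and look.

Call:
carry_out(series=[[[-10,0,0,0,0,0],[-40,0,0,0,0,0],[-90,0,0,0,0,0],[-140,0,0,0,0,0],[-190,0,0,0,0,0],[-200,0,0,0,0,0],[-200,0,0,0,0,0]]])

```text
clock: 19.98
tool_pos: [0.5048, 0.0916, 0.2483]
orientation: [-159.9, 89.9, -157.7]
force: [0.2, -0.3, -0.7]
opening: 0.088
```

Call:
carry_out(series=[[[0,60,0,0,0,0],[0,120,0,0,0,0],[0,180,0,0,0,0],[0,230,0,0,0,0],[0,250,0,0,0,0],[0,250,0,0,0,0],[0,250,0,0,0,0]]])

```text
clock: 20.85
tool_pos: [0.4949, 0.3402, 0.2463]
orientation: [-144.3, 89.7, -142.1]
force: [-0.0, -0.7, 0.2]
opening: 0.0879
```

```bash
python3 - <<'E'
from h import *
from plant import snapshot
o,P,M=state(); print(o["clock"],P,o["force"],o["opening"])
t=snapshot("top"); s=snapshot("scene")
cv2.imwrite("pics/t14.png",t["color"][:,:,::-1]);cv2.imwrite("pics/s14.png",s["color"][:,:,::-1])
cv2.imwrite("pics/t14c.png",np.hstack([cv2.resize(t["color"][140:240,200:400],(800,400),interpolation=cv2.INTER_CUBIC)])[:,:,::-1])
E
```

```text
20.85 [0.49489896 0.34015559 0.24627763] [-0.04936806 -0.70124973  0.23620843] 0.08786295363584545
```

View pics/t14c.png

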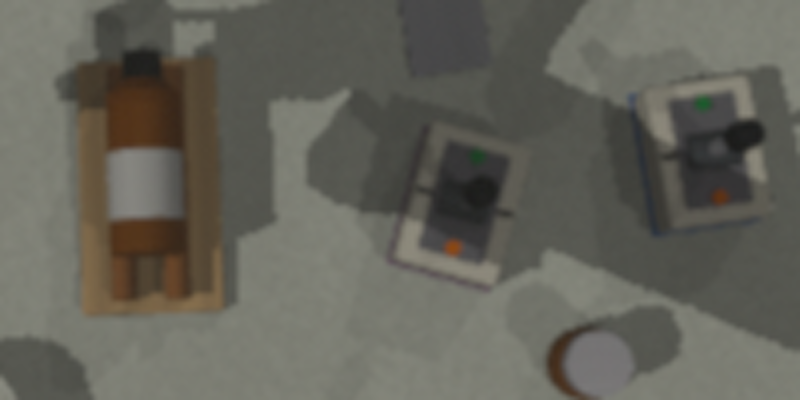

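View pics/s14.png

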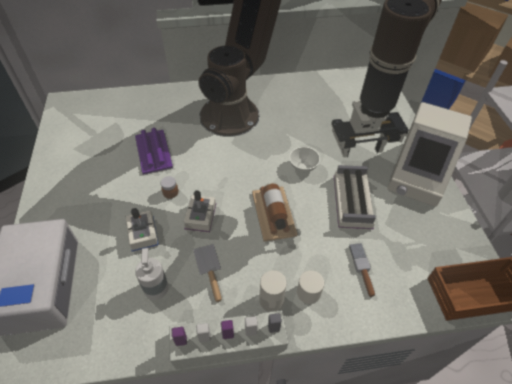

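```bash
python3 - <<'E'
from h import *
import pickle
t,_=pickle.load(open("s0.pkl","rb")); c=cam(t)
f=lambda x,y:((x+.5)/4-.5+200,(y+.5)/4-.5+140)
b=onz(c,*f(147,254),.062); k=onz(c,*f(141,50),.062); d=(k-b)/np.linalg.norm(k-b)
print(b,k,np.linalg.norm(k-b),b+.06*d,np.degrees(np.arctan2(d[1],d[0])))
E
```

```text
[0.44349888 0.09025785 0.062     ] [0.59688243 0.0964026  0.062     ] 0.15350657859961794 [0.50345079 0.0926596  0.062     ] 2.294121148962536
```

```bash
python3 -c "
from plant import *
print(get_obs()['qvel'].round(2)); print(close_job())"
```

```text
[-0.07 -0.07  0.26  0.03  0.09 -0.12]
the job is handed in; nothing more can be done
None
```

I set both toggles upright by closing the open gripper around each knob and centring it. Then I lifted the bottle off the mixer, laid it along the wooden cradle's rails, and handed the job in at about 21 s; no verdict was reported.

**Last checks:**
- **Toggles:** both looked upright in the final pictures. I judged this by eye and did not measure the angles.
- **Bottle:** its middle measured (0.5035, 0.0927) against a cradle middle of about (0.503, 0.092). Its axis was at 2.3° against about 2.2° for the rails.
- **Resting height:** I did not measure this separately. I inferred it from the set-down contact, about 13 N, and from how the bottle sits in the pictures.
- **Bystanders:** they looked unmoved in the last scene view, also judged by eye.
- **Gripper:** it was open and well clear of everything at hand-in.

No check failed. The small disagreements between camera views, up to about 5 mm, were within the margins.

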